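# Slide the dish shelf home into its notches

### The job

The loose shelf board of the small two-railed dish rack has been left standing too far towards the robot. With a fingertip, push the board along the rails, away from the robot (its upturned front lip is there to push on), until you feel it drop into the locating notches and it lies flat on both rails; stop pushing then, do not force it hard against the notches. Nothing is to be picked up: do not lift or carry the board, keep both culture dishes standing on it as it rides home, and leave the jar and droppers around the rack alone.

Things in the scene. Friction and masses are not known exactly. Their poses are not given: they have to be found in the camera images.
- rack: Fixed aluminium rack, 300 (x) x 168 (y) x 74 mm high. Origin: centre of its underside on the bench; +x, turned by its yaw, is the way to push the board; z up. Rails along x at y = +67 and -67, 16 wide, tops 60 above the bench; outside them 5 mm guide cheeks, inner faces 154 apart, rise to 74. Each rail has two upright-walled notches, 20 long, 9 deep, at x = -5 and +105; no other stop.
- rack_home (a point): Point fixed to the rack, at rack x = +50, y = 0, height 60 mm (rail tops), axes as the rack's: where the board's origin comes to lie when the board has dropped into the notches (it has about 3 mm of free play either way in x and 2 mm in y).
- board: Loose grey plastic shelf board, about 0.45 kg, panel 160 (x) x 150 (y) x 12 mm. Origin: centre of the panel's underside; x along the rails, z up. Under it two cross cleats, 14 long, 7 high, at x = -55 and +55. It starts with cleats on the rail tops, underside 7 mm above them, 35 to 85 mm short of rack_home; at the notches it drops 7 mm flat onto the rails and stops. Sliding takes about 3 to 8 N.
- board_lip (a point): Centre of the outer, robot-side face of the upturned lip on the board's near end, at board x = -80, y = 0, z = +17 mm: the place to push. The lip is 10 mm thick, 146 wide and reaches from the panel's underside to 34 mm above it.
- petri_0: Round culture dish, 55 mm across, 14 mm high, standing loose on the board at about board x = +30, y = +36 mm. Origin: centre of its underside.
- petri_1: Round culture dish like the other, 55 mm across, 14 mm high, standing loose on the board at about board x = +30, y = -36 mm. Origin: centre of its underside.
- specimen_jar: Bystander: lidded white jar, 53 mm across, 62 mm high, standing on the bench beside the rack. Origin: centre of its underside.
- stain_dropper: Bystander: small white dropper bottle, 31 mm across, 56 mm high, on the bench beside the rack. Origin: centre of its underside.
- saline_dropper: Bystander: small white dropper bottle, 29 mm across, 50 mm high, on the bench beside the rack. Origin: centre of its underside.
- microscope_a: Fixed obstacle: white microscope, 370 mm high, on the bench at x = 0.25 to 0.47 m, y = 0.08 to 0.40 m: pass over it (the way is clear above 0.45 m) or round it. Right of it a low green keypad instrument, 90 mm high, also fixed, covers x = 0.20 to 0.45 m, y = -0.17 to 0.03 m. Origin: on the bench, at the microscope's foot.
There are look-alikes about, which are no part of the job. There is more than one size of the board; the job needs the larger.

How it is judged:
At the end, for the whole second after the job is handed in: The board is at rest in the notches: within 6 mm of rack_home along the rails, its underside within 2 mm of the rail tops, flat to 0.02 rad; both dishes stand upright (0.1 rad) on the board (x of board in the frame of rack_home between -0.006 and 0.006 m and z of board in the frame of rack_home between -0.003 and 0.002 m and angle between the z axis of board and the z axis of rack, either way round below 0.02 rad and linear speed of board below 0.01 m/s and angle between each of petri_0, petri_1's own z axis and vertical below 0.1 rad and z of petri_0 in the frame of board between 0.009 and 0.016 m and z of petri_1 in the frame of board between 0.009 and 0.016 m); the robot touches nothing.
It fails at once if the board is lifted or tipped up more than 8 mm above its sliding height (z of board in the frame of rack_home above 0.015 m or z of board_lip in the frame of rack_home above 0.032 m).
It fails at once if a dish is lifted more than 10 mm off the board, falls off it or tips over (z of any of petri_0, petri_1 in the frame of board above 0.022 m or z of any of petri_0, petri_1 in the frame of board below 0 m or angle between any of petri_0, petri_1's own z axis and vertical above 0.5 rad).
It fails at once if a bystander is moved more than 20 mm (distance of any of specimen_jar, stain_dropper, saline_dropper from where it was at the start of the episode above 0.02 m).
It fails at once if the fingers press on the board with more than 40 N (contact force between the fingers and board above 40 N).
It also fails if it takes over 38 s, if anything falls off the work surface, if the arm or the gripper's body presses on something with over 40 N, if the wrist force passes 120 N, or if a joint passes its speed limit or range.

### The arm

A 7-joint arm with a two-finger parallel gripper is mounted at the origin on the work surface; the furniture and walls round the work are solid. World frame = base frame: x ahead of the robot, y to its left, z up, the work surface at z = 0. Lengths are in m, angles in rad, forces in N, time in s.
With the tool pointing down it reaches from about 0.4 to 0.85 m from the base axis. Payload 10.4 kg.
Tool frame: the origin (TCP) lies midway between the tips of the shut fingers; the grasp point (between the pads) lies behind it (env.grip_point_offset is the z of the grasp point in the tool frame, in m); z points along the fingers, y is the direction in which the jaws open and shut (so a half turn about z gives the same grasp; the last joint's range is limited). The gripper opens to 85 mm and grips with 20 to 120 N. Pads are 22 mm wide; open, the fingers measure 114 mm over their backs; the gripper's body (76 mm by 85 mm) begins 54 mm behind the grasp point. The pads swing forward as they close: fully open they stand 13 mm farther back than shut.
Start: joints at [-1.327, 0.332, -0.065, 1.46, 0.022, 1.35, -0.088], TCP at [0.165, 0.603, 0.231] pointing down, gripper open.
Joint ranges: [-2.6, 2.6], [-0.5, 2.12], [-1.47, 1.34], [0.16, 2.42], [-1.27, 4.41], [0.06, 2.06], [-2.6, 2.6]. Speed limits (rad/s): [2.22, 2.22, 2.79, 2.79, 3.14, 3.14, 3.14].

### API

Orientations are given as a unit quaternion [x, y, z, w].
In Python, from bench import env gives the robot as it stands. The module is installed in compiled form; this text tells all that it offers. Calls block until the motion is done:
- env.movep(position, orientation): joint-space move of the TCP to a pose.
- env.movel(position, velocity=0.15, rotation=None, threshold=None): straight line of the TCP; rotation=None keeps the orientation; velocity is the mean speed in m/s. With threshold (N) it stops when the force on the tool has changed by that much, and returns True; else False.
- env.move_joints(angles): joint-space move.
- env.gripper_open() and env.clamp(): open the fingers fully, or close them until they stop; the grip force is fixed at half the most.
- env.wait(seconds).
- env.solve_ik(position, orientation): joint angles nearest the present ones, or None.
- env.observe(): the state.
- env.capture(name): name is "side" or "top"; returns a dict with "color" (420x560x3 uint8, blue, green, red), "fx", "fy", "cx", "cy" (pixels), "pose" (4x4, takes a point from camera to world coordinates). Camera axes: x right, y down, z forward; pixel columns grow to the right and rows downward; lengths in m; the calibration is good to about 2 mm. A picture is of the moment at which its call begins. There is no depth.
A pose or a line that the arm cannot do raises env.Unreachable and nothing moves.
- env.finish_job(): hands the job in, once; it reports no verdict.
The state is a dict: "time_s": time; "qpos": joint angles; "joint_velocities": joint speeds; "joint_torque": joint torques, N m; "tool_pos": TCP position; "tcp_rot": TCP orientation; "force": force on the tool from outside, world axes, zero at the start; "ft_torque": the same for the moment, N m; "finger_gap": opening from 0.0 (shut) to 1.0 (fully open).
Only numpy, scipy, OpenCV 4.12 (cv2) and the standard library are available. Lean on these libraries where they do the work, as an engineer would, in place of code of your own. Each camera call takes 0.05 s, during which the arm holds its last target.

## Working session

There is one attempt and no reset: what is moved stays moved. The work goes in short steps, each a Python script; the robot and the scene stay as the last script left them, time stands still between calls to the robot, and variables do not carry over. Pictures are saved under pics/ and viewed, and the job is handed in when it is done.

```bash
mkdir -p pics; python3 - <<'E'
from bench import env
import cv2,numpy as np
for n in("side","top"):
    c=env.capture(n); cv2.imwrite(f"pics/{n}0.png",c["color"])
    print(n,c["fx"],c["fy"],c["cx"],c["cy"]); print(np.round(c["pose"],4).tolist())
    np.savez(f"{n}0.npz",**c)
o=env.observe(); print(o["time_s"],o["tool_pos"],o["tcp_rot"],o["finger_gap"],env.grip_point_offset,o["force"])
E
```

```text
side 427.09782960590263 427.09782960590263 283.6586118226096 203.64391467503387
[[-0.9763, -0.1122, 0.1849, 0.3592], [-0.215, 0.5947, -0.7747, 0.7843], [-0.023, -0.7961, -0.6048, 0.7156], [0.0, 0.0, 0.0, 1.0]]
top 433.7883967658169 433.7883967658169 282.36850851727286 210.55254994502872
[[-0.0104, -0.982, 0.1885, 0.3185], [-0.9999, 0.0078, -0.0147, -0.0625], [0.0129, -0.1886, -0.982, 1.3121], [0.0, 0.0, 0.0, 1.0]]
0.1 [0.16468406 0.60257075 0.23060066] [ 1.32972954e-01  9.91119470e-01 -6.21282563e-04 -6.68164727e-05] 0.998697014609422 -0.0187 [-0.34029496  0.22639892 -0.38083116]
```

View pics/side0.png

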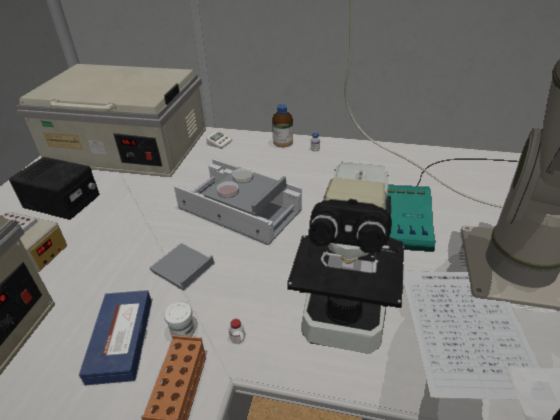

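View pics/top0.png

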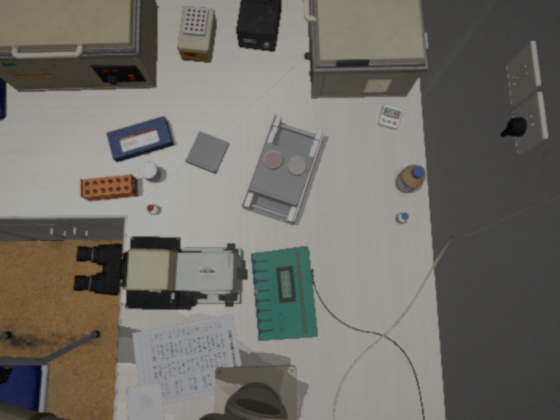

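```bash
python3 - <<'E'
import cv2
a=cv2.imread("pics/top0.png"); cv2.imwrite("pics/top0c.png",cv2.resize(a[100:235,230:350],None,fx=4.4,fy=4.4,interpolation=cv2.INTER_CUBIC))
a=cv2.imread("pics/side0.png"); cv2.imwrite("pics/side0c.png",cv2.resize(a[150:250,165:315],None,fx=5,fy=5,interpolation=cv2.INTER_CUBIC))
E
```

```text
(no output)
```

View pics/top0c.png

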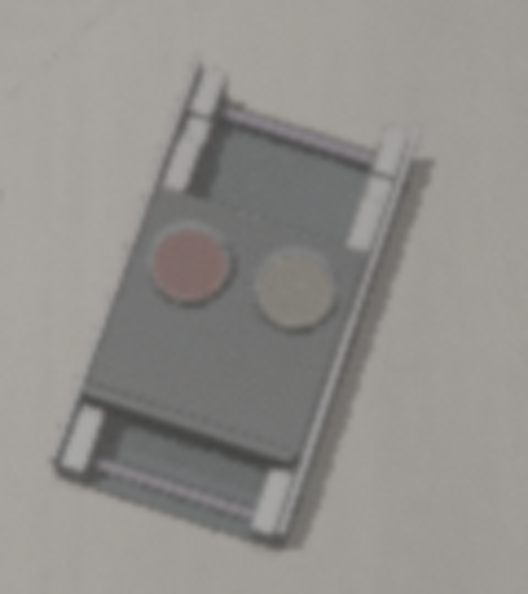

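View pics/side0c.png

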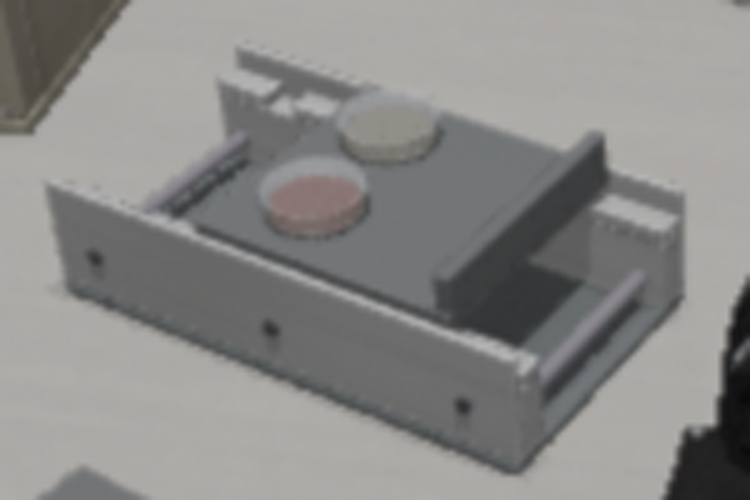

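```bash
cat > h.py <<'E'
import numpy as np,cv2
from scipy.optimize import least_squares
class Cam:
    def __init__(s,c):
        s.K=np.array([[float(c["fx"]),0,float(c["cx"])],[0,float(c["fy"]),float(c["cy"])],[0,0,1]])
        s.T=np.array(c["pose"]); s.W=np.linalg.inv(s.T)
    def proj(s,P):
        P=np.atleast_2d(P); q=(s.W[:3,:3]@P.T+s.W[:3,3:]); u=s.K@q; return (u[:2]/u[2]).T
    def at_z(s,uv,z):
        d=s.T[:3,:3]@np.linalg.inv(s.K)@np.array([uv[0],uv[1],1.]); o=s.T[:3,3]; return o+d*(z-o[2])/d[2]
def tf(p,P):
    P=np.atleast_2d(P).astype(float); c,s=np.cos(p[2]),np.sin(p[2])
    return np.c_[p[0]+c*P[:,0]-s*P[:,1],p[1]+s*P[:,0]+c*P[:,1],P[:,2]]
E
cat > fit.py <<'E'
from h import *
S=Cam(np.load("side0.npz"));T=Cam(np.load("top0.npz"))
tp=[((60,465),(-.15,.077,.06)),((85,472),(-.15,.059,.06)),((252,527),(-.15,-.059,.06)),((280,533),(-.15,-.077,.06)),((228,75),(.15,.059,.06)),((384,127),(.15,-.059,.06)),((200,65),(.15,.08,.074)),((418,132),(.15,-.082,.074))]
sp=[((535,362),(-.15,.08,.074)),((520,470),(-.15,.084,0)),((50,183),(.15,.08,.074)),((68,290),(.15,.084,0)),((683,187),(-.15,-.08,.074)),((238,48),(.15,-.08,.074))]
def res(p):
    r=[(T.proj(tf(p,X))[0]-(np.array(u)/4.4+[230,100])) for u,X in tp]+[(S.proj(tf(p,X))[0]-(np.array(u)/5+[165,150])) for u,X in sp]
    return np.array(r).ravel()
f=least_squares(res,[.65,-.07,-.34],loss="soft_l1"); print(f.x); print(np.round(res(f.x).reshape(-1,2),1).tolist())
rack=f.x
def iv(p,w):
    c,s=np.cos(p[2]),np.sin(p[2]);d=w-np.array([p[0],p[1],0]);return np.round([c*d[0]+s*d[1],-s*d[0]+c*d[1],w[2]],4)
# lip outer face top corners z=.067+.034
for u in[(90,395),(295,458)]: print("lip top",iv(rack,T.at_z(np.array(u)/4.4+[230,100],.101)))
for u in[(435,272),(598,132)]: print("lip side",iv(rack,S.at_z(np.array(u)/5+[165,150],.101)))
for n,u in[("p0",(190,265)),("p1",(296,290))]: print(n,iv(rack,T.at_z(np.array(u)/4.4+[230,100],.093)))
for n,u in[("fl",(162,190)),("fr",(358,248))]: print(n,iv(rack,T.at_z(np.array(u)/4.4+[230,100],.079)))
np.save("rack.npy",rack)
for cam,im,o,sc,nm in((T,"top0",(230,100),4.4,"ovt"),(S,"side0",(165,150),5,"ovs")):
    a=cv2.imread(f"pics/{im}c.png")
    def ln(A,B,c=(0,255,0)):
        q=(cam.proj(tf(rack,[A,B]))-o)*sc+sc/2; cv2.line(a,*[tuple(int(v) for v in r) for r in q],c,1)
    for y in(.077,-.077):
        ln((-.15,y,.074),(.15,y,.074)); 
    for y in(.059,-.059): ln((-.15,y,.06),(.15,y,.06),(255,0,0))
    for x in(-.15,.15): ln((x,.084,0),(x,-.084,0)); ln((x,.077,.06),(x,-.077,.06),(255,0,0))
    for x in(.095,.115,-.015,.005):
        for s in(1,-1): ln((x,s*.059,.06),(x,s*.075,.06),(0,0,255))
    cv2.imwrite(f"pics/{nm}.png",a)
E
python3 fit.py
```

```text
[ 0.68995849 -0.08835262 -0.32993239]
[[-0.2, 0.4], [-0.1, 0.7], [0.1, 0.8], [-0.4, 1.3], [-0.5, -0.1], [0.8, -0.3], [-0.6, -1.7], [0.7, -0.8], [-2.7, -1.1], [0.7, 1.4], [-0.5, -1.0], [-0.4, 0.4], [0.9, -0.1], [-0.1, -1.4]]
lip top [-0.1054  0.0682  0.101 ]
lip top [-0.103  -0.0715  0.101 ]
lip side [-0.0987  0.0742  0.101 ]
lip side [-0.1041 -0.0667  0.101 ]
p0 [0.0013 0.0353 0.093 ]
p1 [ 0.0073 -0.0369  0.093 ]
fl [0.0496 0.0716 0.079 ]
fr [ 0.0528 -0.0668  0.079 ]
```

View pics/ovt.png

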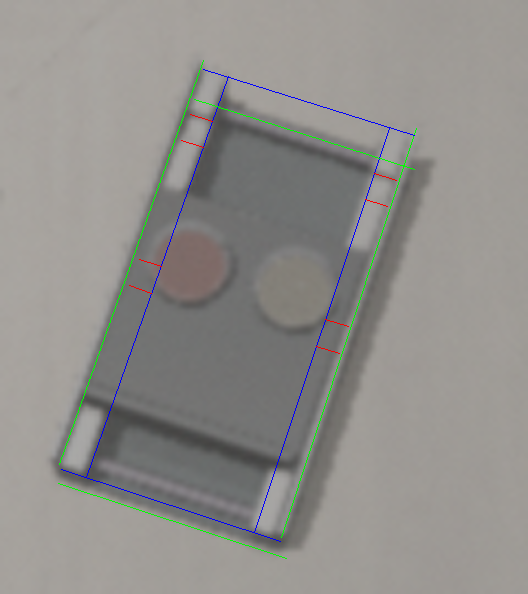

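View pics/ovs.png

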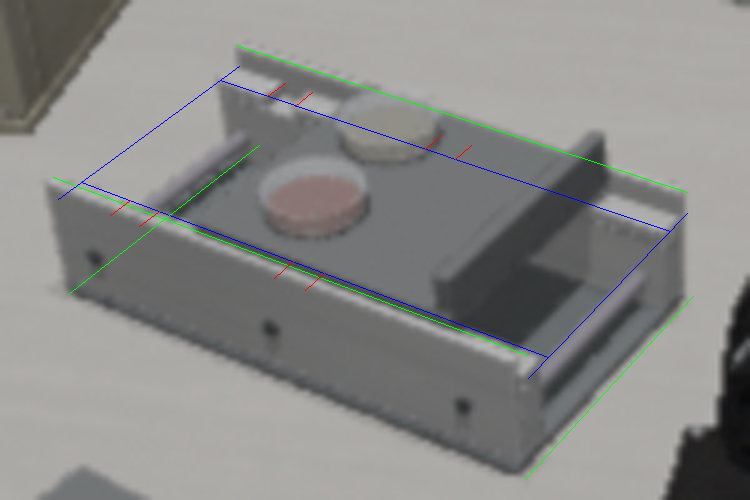

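```bash
cat >> h.py <<'E'
rack=np.load("rack.npy")
phi=(rack[2]+np.pi)/2
Q=[float(np.cos(phi)),float(np.sin(phi)),0.,0.]
def R(x,z,y=0.): return tf(rack,[[x,y,z]])[0]
def inrack(w):
    c,s=np.cos(rack[2]),np.sin(rack[2]);d=np.asarray(w)-[rack[0],rack[1],0];return np.array([c*d[0]+s*d[1],-s*d[0]+c*d[1],w[2]])
E
python3 - <<'E'
from h import *
from bench import env
print(Q,phi)
print(env.solve_ik([.165,.603,.5],env.observe()["tcp_rot"]))
for x,z in((-.14,.5),(-.14,.13),(-.14,.074),(-.04,.074)):
    print(R(x,z),env.solve_ik(R(x,z),Q))
E
```

```text
[0.1642189845236996, 0.9864239074160789, 0.0, 0.0] 1.4058301323022173
[-1.35172808  0.373679   -0.0424734   0.84822157  0.01642242  1.92120269
 -0.08159462]
[ 0.55750949 -0.04299555  0.5       ] [-0.69571094  0.25676812  0.94166248  1.1077213  -0.21682611  1.87376613
  1.40524693]
[ 0.55750949 -0.04299555  0.13      ] [-0.65081837  0.3295662   0.77202708  1.7972981  -0.25391336  1.11693
  1.4477526 ]
[ 0.55750949 -0.04299555  0.074     ] [-0.62205215  0.40807391  0.74716172  1.84515854 -0.323373    1.01345869
  1.49889022]
[ 0.65211592 -0.07539346  0.074     ] [-0.5111032   0.64372126  0.78420731  1.5750438  -0.48825155  1.12819978
  1.62693558]
```

```bash
python3 - <<'E'
from h import *
from bench import env
env.movel([.165,.603,.5],velocity=.25)
q=np.array(env.observe()["qpos"]); print(q,env.observe()["time_s"])
q[0]+=1.37; q[6]+=1.31
env.move_joints(q); o=env.observe(); print(o["time_s"],o["tool_pos"],o["tcp_rot"],o["qpos"])
for x,z in((-.14,.5),(-.14,.13),(-.14,.074),(-.04,.074)):
    print(R(x,z),env.solve_ik(R(x,z),Q))
E
```

```text
[-1.35273182  0.37255351 -0.04072329  0.85203913  0.01573041  1.9186748
 -0.0812698 ] 1.325
4.1083 [ 0.62378767 -0.04031194  0.49892879] [ 1.61852878e-01  9.86814620e-01  4.89221437e-05 -7.41239360e-04] [ 0.01606373  0.3725575  -0.04132165  0.85207588  0.01560302  1.91864903
  1.22853185]
[ 0.55750949 -0.04299555  0.5       ] [ 0.03350646  0.20224946 -0.04971879  1.06687999  0.01045613  1.87269086
  1.22877241]
[ 0.55750949 -0.04299555  0.13      ] [ 0.0593791   0.26960918 -0.07436006  1.76078345  0.022072    1.11200637
  1.2187837 ]
[ 0.55750949 -0.04299555  0.074     ] [ 0.05825586  0.33251534 -0.07383515  1.80958571  0.02861034  1.00051853
  1.21386679]
[ 0.65211592 -0.07539346  0.074     ] [ 0.08401818  0.52023909 -0.05150763  1.53926524  0.0289781   1.08283446
  1.26659049]
```

```bash
python3 - <<'E'
from h import *
from bench import env
env.clamp()
env.movep(R(-.145,.4),Q)
print(env.observe()["time_s"])
print(env.movel(R(-.145,.12),velocity=.2,threshold=15))
o=env.observe(); print(o["time_s"],inrack(o["tool_pos"]),o["tcp_rot"],o["finger_gap"],o["force"])
for n,(y0,y1,x0,x1) in(("side",(110,290,130,400)),("top",(100,240,220,370))):
    c=env.capture(n)["color"]; cv2.imwrite(f"pics/{n}1.png",cv2.resize(c[y0:y1,x0:x1],None,fx=2.9 if n=="side" else 4,fy=2.9 if n=="side" else 4,interpolation=cv2.INTER_CUBIC))
E
```

```text
5.4667
False
7.0167 [-0.14431784  0.00023779  0.12103393] [1.64213954e-01 9.86424383e-01 1.29299168e-04 8.34528269e-04] 0.0014585514417769828 [ 0.46315261 -0.13703872  0.19072859]
```

View pics/side1.png

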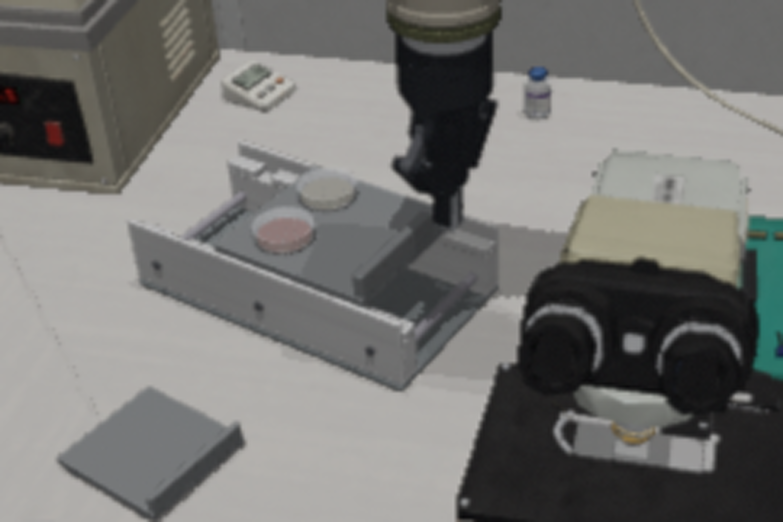

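View pics/top1.png

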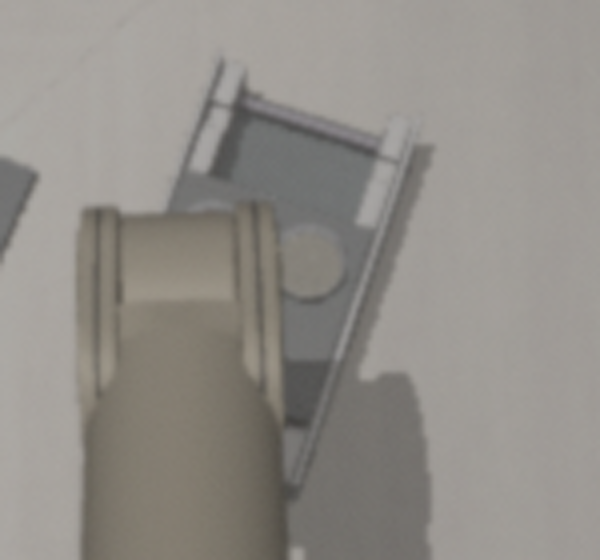

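```bash
python3 - <<'E'
from h import *
from bench import env
print(env.movel(R(-.145,.075),velocity=.1,threshold=10))
o=env.observe(); f0=np.array(o["force"]);print(o["time_s"],inrack(o["tool_pos"]),f0)
print(env.movel(R(-.095,.075),velocity=.03,threshold=2.5))
o=env.observe(); print(o["time_s"],inrack(o["tool_pos"]),np.array(o["force"])-f0)
c=env.capture("side")["color"]; cv2.imwrite("pics/side2.png",cv2.resize(c[130:250,160:320],None,fx=5,fy=5,interpolation=cv2.INTER_CUBIC))
E
```

```text
False
7.7167 [-1.44777405e-01  8.44840313e-05  7.53389315e-02] [0.56899992 0.28366998 0.78198877]
True
8.7083 [-0.11644137 -0.00019648  0.07440971] [-0.44658467  0.58414889 -1.36760393]
```

View pics/side2.png

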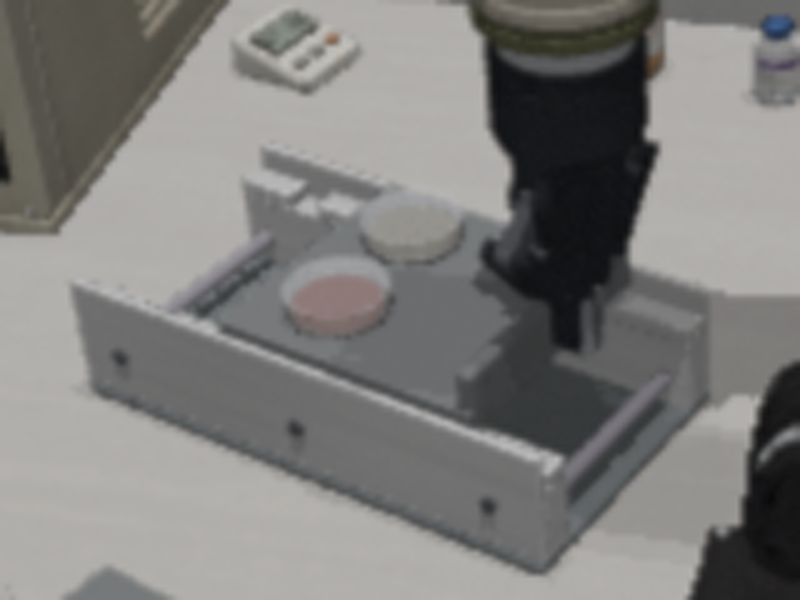

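```bash
python3 - <<'E'
from h import *
from bench import env
ex=np.array([np.cos(rack[2]),np.sin(rack[2])])
for x in(-.10,-.075,-.057):
    r=env.movel(R(x,.0745),velocity=.025,threshold=14)
    o=env.observe(); print(r,round(o["time_s"],2),inrack(o["tool_pos"]).round(4),np.round(o["force"],1),"fx",round(float(np.dot(o["force"][:2],ex)),1))
    if r: break
c=env.capture("side")["color"]; cv2.imwrite("pics/side3.png",cv2.resize(c[130:250,160:320],None,fx=5,fy=5,interpolation=cv2.INTER_CUBIC))
E
```

```text
False 9.6 [-0.0997 -0.      0.0747] [-1.2  0.3 -0.4] fx -1.2
False 10.75 [-0.0748  0.      0.0745] [-1.6  1.2  1.1] fx -1.9
False 11.62 [-0.0568 -0.0001  0.0745] [-2.1  0.4  0.2] fx -2.1
```

View pics/side3.png

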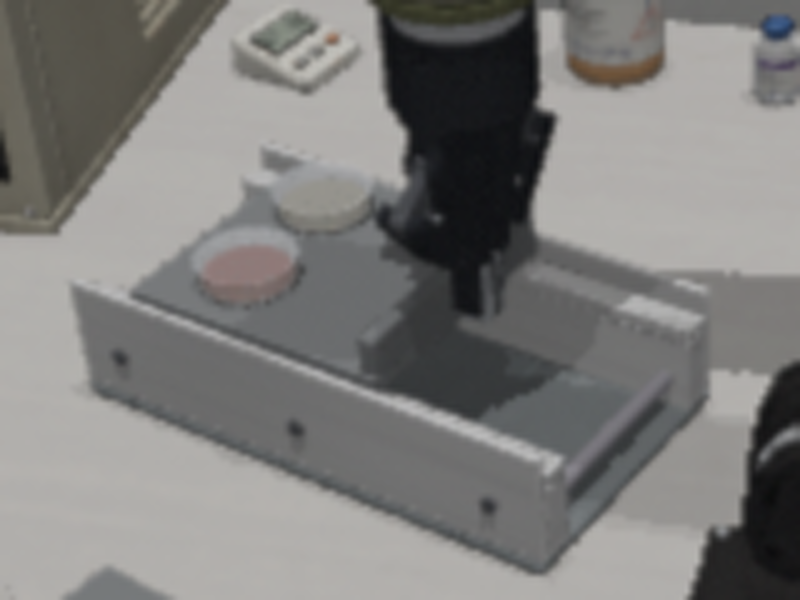

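```bash
python3 - <<'E'
from h import *
from bench import env
ex=np.array([np.cos(rack[2]),np.sin(rack[2])])
def red(c):
    b,g,r=[c[130:240,160:300,i].astype(int) for i in range(3)]
    m=((r-g)>18).astype(np.uint8); n,l,s,ce=cv2.connectedComponentsWithStats(m)
    k=1+np.argmax(s[1:,4]); return ce[k]+[160,130]
f0=None;prev=None
for x in np.arange(-.055,-.034,.002):
    r=env.movel(R(x,.0745),velocity=.015,threshold=8)
    o=env.observe(); c=env.capture("side"); p=red(c["color"]); S=Cam(c)
    print(r,round(o["time_s"],2),inrack(o["tool_pos"]).round(4),"fx",round(float(np.dot(o["force"][:2],ex)),1),"fz",round(o["force"][2],1),"red",p.round(2),inrack(S.at_z(p,.09)).round(4)[:2])
    cv2.imwrite(f"pics/s{int(-x*1e4)}.png",cv2.resize(c["color"][130:250,160:320],None,fx=5,fy=5,interpolation=cv2.INTER_CUBIC))
    # dish centre moving off-track sideways (apparent drop 7 mm) -> stop
    if prev is None: prev=inrack(S.at_z(p,.09))[1]
    if r or abs(inrack(S.at_z(p,.09))[1]-prev)>.003: print("stop");break
E
```

```text
False 11.95 [-0.055   0.      0.0744] fx -4.1 fz 1.8 red [208.54 182.65] [0.0625 0.0417]
False 12.28 [-0.053  -0.      0.0745] fx -3.1 fz 1.3 red [207.76 182.56] [0.0646 0.0424]
False 12.62 [-0.0509  0.      0.0745] fx -3.4 fz 0.9 red [207.6  182.18] [0.0661 0.0412]
False 12.95 [-0.0489 -0.      0.0745] fx -3.2 fz 1.2 red [206.64 181.99] [0.0689 0.0418]
False 13.28 [-0.0469 -0.      0.0745] fx -2.8 fz 1.1 red [206.15 181.79] [0.0706 0.0417]
False 13.62 [-0.0449 -0.0001  0.0745] fx -2.8 fz 0.7 red [205.65 181.51] [0.0726 0.0413]
False 13.95 [-0.0429 -0.0001  0.0744] fx -2.4 fz -0.0 red [204.85 181.42] [0.0747 0.042 ]
False 14.28 [-0.0406  0.      0.0746] fx -0.0 fz -0.3 red [205.07 182.83] [0.0699 0.0468]
stop
```

```bash
ls -t pics | head -3; cp pics/$(ls -t pics|head -1) pics/last.png; cat > /dev/null
```

```text
s409.png
s429.png
s449.png
```

View pics/last.png

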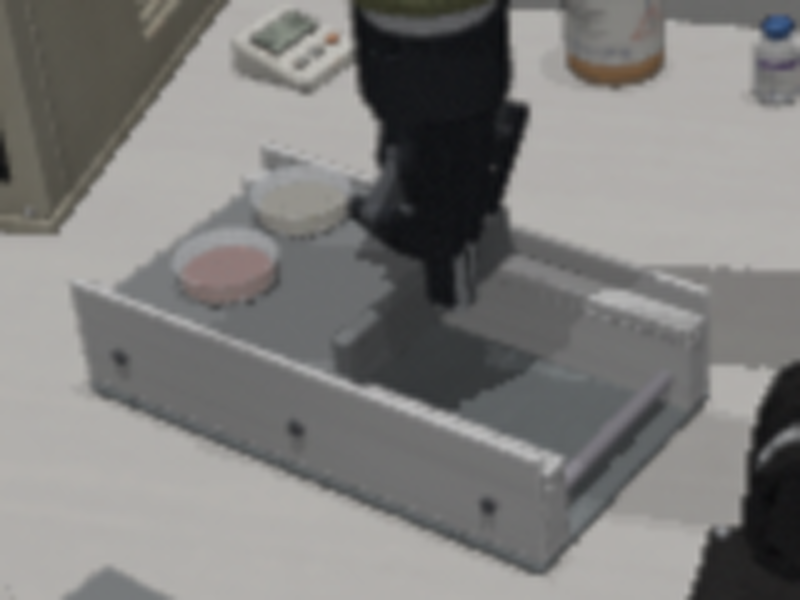

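```bash
python3 - <<'E'
from h import *
from bench import env
env.movel(R(-.10,.0745),velocity=.1)
env.movel(R(-.12,.30),velocity=.25)
o=env.observe(); print(o["time_s"],o["force"])
p=o["tool_pos"]
env.movel([.45,-.05,.40],velocity=.25)
for n in("side","top"):
    c=env.capture(n); np.savez(f"{n}9.npz",**c); a=c["color"]
    a=a[130:250,160:320] if n=="side" else a[100:235,230:350]
    cv2.imwrite(f"pics/{n}9.png",cv2.resize(a,None,fx=5 if n=="side" else 4.4,fy=5 if n=="side" else 4.4,interpolation=cv2.INTER_CUBIC))
print(env.observe()["time_s"])
E
```

```text
16.1333 [-0.27475689 -0.95619905 -0.25892963]
17.025
```

View pics/side9.png

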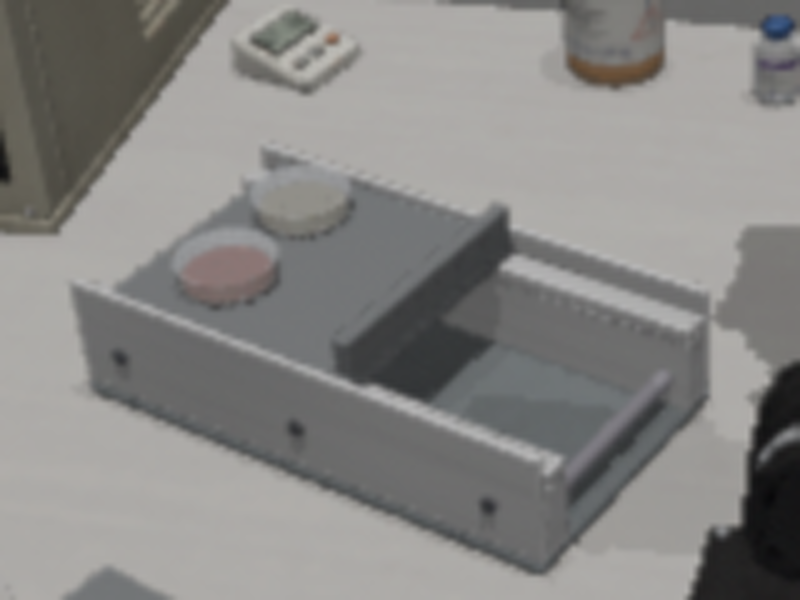

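View pics/top9.png

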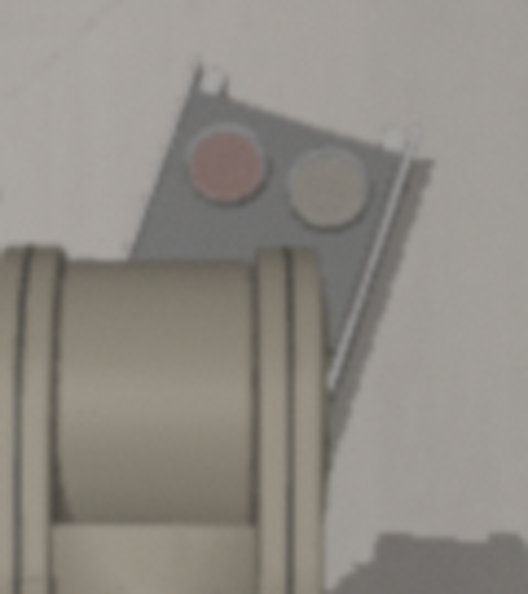

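```bash
python3 - <<'E'
from h import *
S=Cam(np.load("side9.npz")); a=cv2.imread("pics/side9.png")
for z,c in((.060,(0,255,0)),(.067,(0,0,255))):
    x0=.05
    P=[(x0-.08,.073,z+.034),(x0-.08,-.073,z+.034),(x0-.07,-.073,z+.034),(x0-.07,.073,z+.034)]
    q=(S.proj(tf(rack,P))-[160,130])*5+2.5; cv2.polylines(a,[q.astype(np.int32)],True,c,1)
    P=[(x0+.08,.075,z+.012),(x0+.08,-.075,z+.012)]
    q=(S.proj(tf(rack,P))-[160,130])*5+2.5; cv2.polylines(a,[q.astype(np.int32)],False,c,1)
cv2.imwrite("pics/ov9.png",a)
E
```

```text
(no output)
```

View pics/ov9.png

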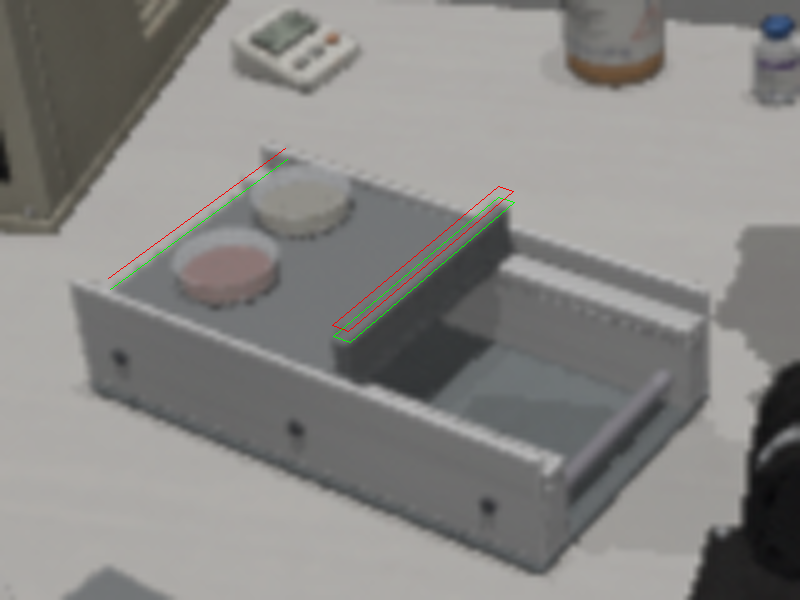

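```bash
python3 - <<'E'
from bench import env
o=env.observe(); print(o["time_s"],o["force"],o["tool_pos"]); env.finish_job()
E
```

```text
17.025 [-0.8664693  -0.14378882 -0.11973618] [ 0.45045938 -0.04992667  0.3981399 ]
the job is handed in; nothing more can be done
```

I pushed the larger board home with the shut fingers on its front lip, about 76 mm along the rails, and handed the job in at 17 s of the 38 s allowed. `finish_job` gave no verdict, so what follows rests on my own checks.

- **Choice of board:** I took the one standing in the rack (side picture about 240,190) and left the small look-alike on the bench (182,265) alone.
- **The push:** The push force I read stayed under about 5 N, well below the 40 N limit. I stopped at the drop: the push force fell from 2.4 N to 0 N, and in the side picture the red dish jumped by about what a 7 mm drop would show. This was within 1 mm of where I expected it.
- **Last pictures:** With the arm backed off to z = 0.40 m, the board's far edge and lip fit the seated outline (underside at 60 mm), not the sliding one (67 mm). They lie within about 1 camera pixel, roughly 2 mm, with no tilt that I could see. Both dishes are upright on the board.
- **What I did not measure:** I did not measure the jar and droppers again afterwards. The arm passed over them high up, and none of the moves met an unexpected force.

No check failed. The rack fit itself had errors of mostly 1 to 2 pixels, with one corner off by about 3, so the board's position along the rails is known from the pictures only to about 2 mm.

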